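# Index the swing-arm magnifier over the open specimen tray

## Robot

A 6-joint arm with a two-finger parallel gripper is mounted at the origin on the work surface. World frame = base frame: x ahead of the robot, y to its left, z up, the work surface at z = 0. Lengths are in m, angles in rad, forces in N, time in s.
With the tool pointing down it reaches from about 0.3 to 0.75 m from the base axis. Payload 8.5 kg.
Tool frame: the origin (TCP) lies midway between the tips of the shut fingers; the grasp point (between the pads) lies 19 mm behind it; z points along the fingers, y is the line along which they close (so a half turn about z gives the same grasp; the last joint's range is limited). The gripper opens to 85 mm and grips with 20 to 120 N. Pads are 22 mm wide; open, the fingers measure 114 mm over their backs; the gripper's body (76 mm by 85 mm) begins 54 mm behind the grasp point. The pads swing forward as they close: fully open they stand 13 mm farther back than shut.
Start: joints at [0.928, 0.381, 1.297, -0, 1.464, -0.215], TCP at [0.228, 0.5, 0.231] pointing down, gripper open.
Joint ranges: [-3.11, 3.11], [-0.89, 2.33], [0.22, 2.48], [-1.42, 4.56], [0.17, 2.85], [-2.88, 2.88]. Speed limits (rad/s): [2.39, 2.39, 3.14, 3.14, 3.14, 3.14].

## Interface

Orientations are given as a 3x3 rotation matrix whose columns are the frame's x, y, z axes.
In Python, from cell import bot, vision, job gives the robot as it stands.
- The arm moves only by the tool apply_moves, never from a script. Its argument "moves" is a list of rows, each a list of 2 entries, a list of its own where there are three numbers: the shift along the world's x, y, z in m, then the turn, a rotation vector about the world's x, y, z in rad. A call has 1 to 20 rows; each row shifts and turns the commanded pose from where the row before left it; what a row does not reach is not made up. A row lasts 1/10 s, in which the tool goes at most 50 mm and 8.59 degrees, less where a joint would pass 70% of its speed; a pose out of reach is approached as far as the arm can. A call with a gripper value outside its range is refused whole. "jaw" is the opening, from -1 (shut) to 1 (fully open), set as the call begins (left out, the last holds). The fingers move at their own pace and stop on an object; "squeeze" is the grip in N (left out, the last holds). Time passes only in rows, so rows that do not move let the fingers close. It gives the time, the measured TCP pose, the force, the opening and the grip force at its end, in the units of the state.
- bot.sense(): the state, without advancing time (a new reading comes with each control period).
- vision.grab_frame(name): name is "side" or "top"; returns a dict with "pixels" (384x512x3 uint8, red, green, blue), "K" (3x3 intrinsics, pixels), "R" (3x3) and "t" (3): a world point X has camera coordinates R X + t. Camera axes: x right, y down, z forward; pixel columns grow to the right and rows downward; lengths in m; the calibration is good to about 2 mm. A picture is of the moment at which its call begins. There is no depth.
- job.close_job(): hands the job in; it is judged then, once.
The state is a dict: "time": time; "qpos": joint angles; "dq": joint speeds; "joint_efforts": joint torques, N m; "tool_pos": TCP position; "eef_rot": TCP orientation; "ft_force": force on the tool from outside, world axes, zero at the start; "ft_torque": the same for the moment, N m; "grip_width": finger opening in m; "grip_force": force on a finger pad.
Only numpy, scipy, OpenCV 4.12 (cv2) and the standard library are available. Lean on these libraries where they do the work, as an engineer would, in place of code of your own. Each camera call takes 0.05 s, during which the arm holds its last target. There are 200 camera calls.

## Task

The magnifier on the swing arm stands between two glass trays, locked by a spring pin in the middle hole of its index disc. Hook a fingertip under the pull ring without pinching it, lift the pin, swing the arm one hole (not past it) towards the tray that has no lid and let the pin drop fully into that hole. Grip nothing, and leave the trays and the other glassware where they stand.

Things in the scene. Friction and masses are not known exactly. Their poses are not given: they have to be found in the camera images.
- stand: fixed stand: foot 170 mm and steel index disc 290 mm in diameter, 12 mm thick, top 107 mm above the bench. Origin on the bench on the upright pivot axis; x points along the swing arm at the middle hole, away from the robot, y left, z up. Five 13 mm pin holes 120 mm from the pivot at -40, -20, 0, 20, 40 degrees from x (counter-clockwise from above)
- swing (a joint): angle of the swing arm, rad: 0 in the middle hole (start, locked, play 0.01), growing counter-clockwise from above, holes every 0.349, stops at +-0.8. Pin up, only friction (about 1 N at the ring) holds it where it is left. Aluminium bar 30 mm wide, top 120 mm above the bench, from the pivot boss (40 mm diameter, top 126 mm above the bench) out to the magnifier
- plunger (a joint): height of the spring index pin, m: 0 fully down in a hole, free of the disc above 0.012, end stop at 0.024. Let go between holes it rests on the disc at 0.012. The spring and weight push it down with about 5 N when down, 9 N at the stop. The 10 mm pin has a round nose and drops into a hole by itself when within about 3 mm of the hole's centre
- pull_ring: upright round steel ring on the index pin: inner diameter 50 mm, outer 64, wire 7. Origin at its centre, 120 mm from the pivot on the arm, 179 mm above the bench with the pin down. x, the axis of its opening, is level and points along the arm away from the pivot; z up. It cannot turn; it rises with the pin and swings with the arm. Pin housing below it: 24 mm diameter, top 141 mm above the bench
- magnifier (a point): centre of the round magnifier at the arm's end: white frame of 126 mm outer diameter, 14 mm thick, 270 mm from the pivot, 115 mm above the bench
- open_tray: glass tray without a lid, 150 x 150 x 55 mm, walls 5 mm, a white 80 x 60 mm specimen plate on its floor; origin at the centre of its underside. It stands about under the magnifier's place at the next hole on one side, left or right
- lidded_tray: the same glass tray closed with a plastic lid 158 x 158 mm, 70 mm high over all; origin at the centre of its underside. It stands on the other side
- bottle: bystander: capped reagent bottle, 56 mm diameter, 120 mm high, origin at the centre of its underside
- petri_stack: bystander: stack of three petri dishes, 64 mm diameter, 42 mm high, origin at the centre of its underside
- beaker: bystander: glass beaker, 66 mm diameter, 80 mm high, origin at the centre of its underside
Not all that is in view belongs to the job. Leave any black, green or orange look-alike of the open_tray alone.

How it is judged:
By the outcome, as a careful person would: the job done as asked, in the order asked, and still so for the second after the job is handed in, with the robot touching nothing.
It also fails if it takes over 42 s, if anything falls off the work surface, if the arm or the gripper's body presses on something with over 40 N, if the wrist force passes 120 N, or if a joint passes its speed limit or range.

## Working session

There is one attempt and no reset: what is moved stays moved. The work goes in short steps, Python scripts to look and compute and a tool call to move; the robot and the scene stay as the last step left them, time stands still between calls to the robot, and variables do not carry over. Pictures are saved under pics/ and viewed, at most 10 in all, crops included, and the job is handed in when it is done.

Besides the shell and the picture viewer there is one more tool, called after ">>>" in YAML: its name, and indented under it one key for each argument. apply_moves: Moves the arm, as the interface text tells. Its arguments: {"type":"object","properties":{"moves":{"type":"array"},"jaw":{"type":"number"},"squeeze":{"type":"number"}},"required":["moves"]}

```bash
mkdir -p pics; python3 - <<'E'
from cell import bot, vision, job
import cv2,numpy as np
for n in ("side","top"):
    f=vision.grab_frame(n); cv2.imwrite(f"pics/{n}0.png",cv2.resize(f["pixels"][:,:,::-1],(800,600),interpolation=cv2.INTER_CUBIC))
    np.savez(f"{n}0.npz",**f); print(n,f["K"].tolist(),f["R"].round(3).tolist(),f["t"].round(3).tolist())
s=bot.sense();print(s["time"],s["eef_rot"],s["ft_force"],s["grip_width"])
E
```

```text
side [[450.12449692271434, 0.0, 253.3645768324855], [0.0, 450.12449692271434, 182.92246580315842], [0.0, 0.0, 1.0]] [[0.989, -0.144, -0.011], [-0.103, -0.655, -0.749], [0.101, 0.742, -0.663]] [-0.559, 0.096, 1.499]
top [[347.4110554014715, 0.0, 253.96525542486665], [0.0, 347.4110554014715, 193.1171555865279], [0.0, 0.0, 1.0]] [[0.027, -1.0, 0.007], [-0.989, -0.028, -0.144], [0.144, -0.003, -0.99]] [-0.117, 0.58, 1.01]
0.1 [[-9.09884429e-01  4.14861104e-01 -7.67876741e-04]
 [ 4.14861720e-01  9.09883912e-01 -1.01016356e-03]
 [ 2.79601124e-04 -1.23769476e-03 -9.99999195e-01]] [-0.46742776  0.23947295  0.02381463] 0.08532178053139468
```

View pics/side0.png

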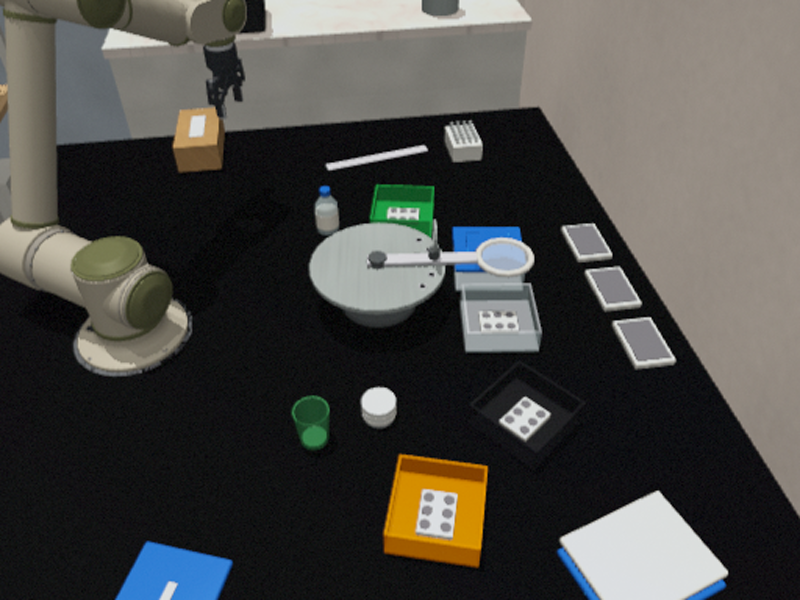

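View pics/top0.png

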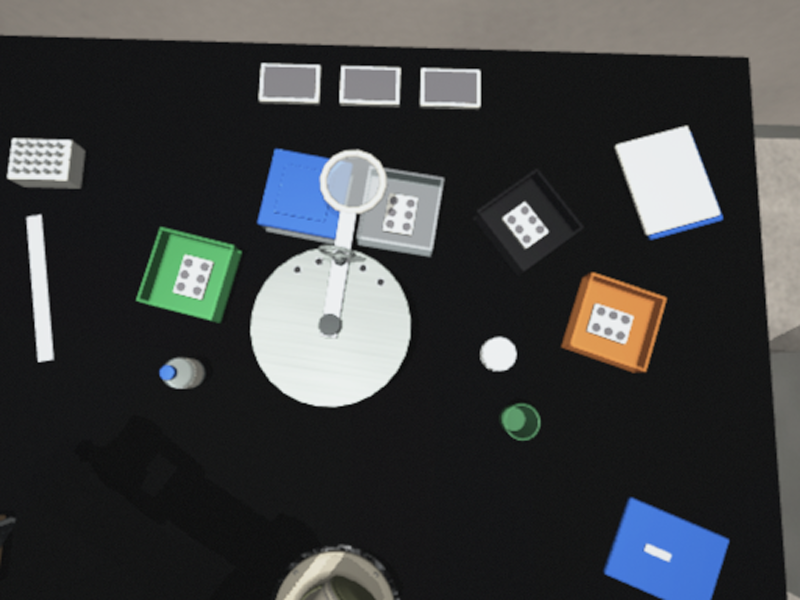

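The open clear tray is on the robot's right (-y): its centre is at about (403,212) in the top view and (500,318) in the side view. The lidded tray is on the left. So the swing is clockwise, to the -20° hole. The pivot is at about (330,324) and the magnifier at (353,182) in the top view. Next I'll enlarge the ring.

```bash
cat > h.py <<'E'
import numpy as np,cv2
def ray(f,u,v,z):
    c=-f["R"].T@f["t"]; d=f["R"].T@np.linalg.inv(f["K"])@[u,v,1]; return c+d*(z-c[2])/d[2]
def proj(f,X):
    p=f["K"]@(f["R"]@np.array(X)+f["t"]); return p[:2]/p[2]
E
python3 - <<'E'
from h import *
t=np.load("top0.npz"); s=np.load("side0.npz"); k=512/800
P=ray(t,330*k,324*k,.126); M=ray(t,353*k,182*k,.12)
Ps=ray(s,377*k,258*k,.126); Ms=ray(s,504*k,257*k,.12)
print(P,M,Ps,Ms,np.hypot(*(M-P)[:2]),np.arctan2(*(M-P)[1::-1]),np.arctan2(*(Ms-Ps)[1::-1]))
a=cv2.resize(t["pixels"][140:230,150:270,::-1],None,fx=6.6,fy=6.6,interpolation=cv2.INTER_CUBIC)
b=cv2.resize(s["pixels"][130:220,220:340,::-1],None,fx=6.6,fy=6.6,interpolation=cv2.INTER_CUBIC)
cv2.imwrite("pics/ct.png",a);cv2.imwrite("pics/cs.png",b)
E
```

```text
[0.52791629 0.0166378  0.126     ] [ 0.7936811  -0.01330863  0.12      ] [0.52744914 0.00902967 0.126     ] [ 0.79326235 -0.02242791  0.12      ] 0.26744667074114875 -0.11220693030476109 -0.11779679813708567
```

View pics/ct.png

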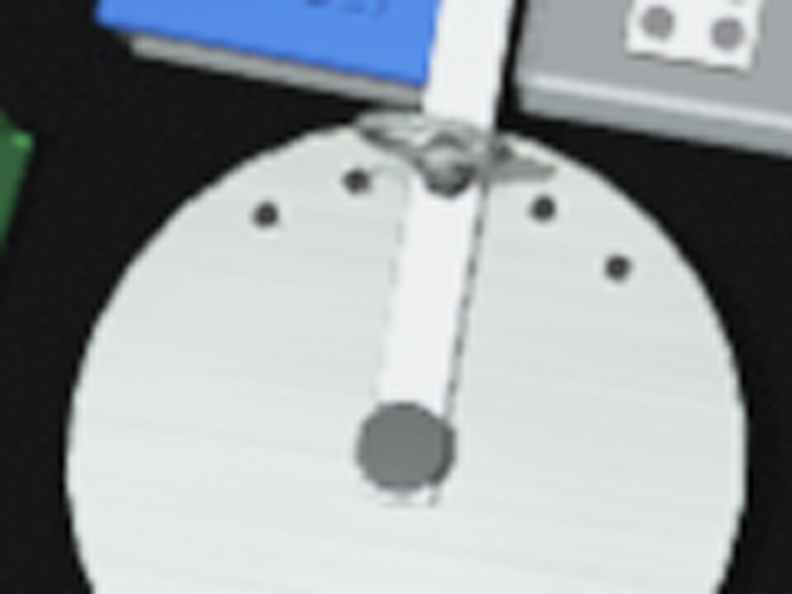

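View pics/cs.png

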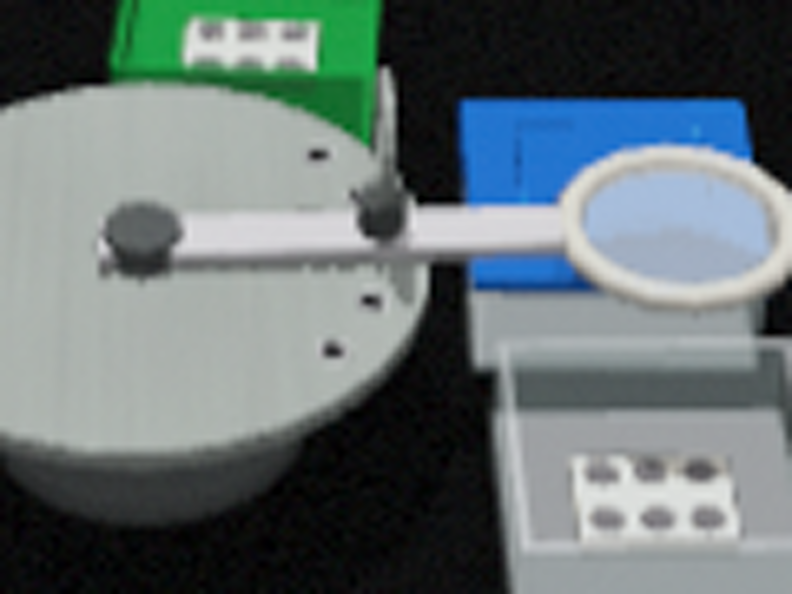

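The rings and holes are visible. In the top crop the disc holes are at (265,214), (357,181), (542,208) and (617,267). In the side crop they are at (317,155), (371,300) and (333,349). The ring's plane is square to the arm, above the housing at about (447,175) in the top crop.

```bash
python3 - <<'E'
from h import *
from scipy.optimize import least_squares
t=np.load("top0.npz"); s=np.load("side0.npz")
T=[(265,214,40),(357,181,20),(542,208,-20),(617,267,-40)]; S=[(317,155,20),(371,300,-20),(333,349,-40)]
def res(p,cams):
    r=[]
    for c in cams:
        f,L,o=(t,T,(150,140)) if c=='t' else (s,S,(220,130))
        for x,y,a in L:
            a=p[2]+np.radians(a); r+=list(proj(f,[p[0]+.12*np.cos(a),p[1]+.12*np.sin(a),.107])-[o[0]+(x+.5)/6.6-.5,o[1]+(y+.5)/6.6-.5])
    return r
for c in ("t","s","ts"):
    q=least_squares(res,[.53,.01,-.11],args=(c,)); print(c,q.x.round(4),np.round(q.fun,2))
from cell import bot
print([n for n in dir(bot) if n[0]!='_']); print(bot.sense()["joint_efforts"])
E
```

```text
t [ 0.5288  0.0193 -0.1227] [ 0.09  0.06 -0.17 -0.12  0.06  0.03  0.02  0.03]
s [0.5165 0.0097 0.0663] [ 0.82  4.49 -1.5  -2.32  0.7  -1.73]
ts [ 0.5253  0.0174 -0.0829] [-0.76  2.15 -1.22  1.44 -0.81  0.48 -0.49  0.03  5.56  5.71 -0.23 -0.63
  0.15 -0.45]
['IKError', 'sense']
[ 4.82659278e-03 -4.49213076e+01 -2.31658745e+01 -1.08814852e-04
  3.56218639e-03 -5.73024704e-05]
```

```bash
python3 - <<'E'
from h import *
from scipy.optimize import least_squares
t=np.load("top0.npz"); s=np.load("side0.npz")
T=[(265,214,40),(357,181,20),(542,208,-20),(617,267,-40)]; S=[(317,155,40),(371,300,-20),(333,349,-40)]
def res(p,cams):
    r=[]
    for c in cams:
        f,L,o=(t,T,(150,140)) if c=='t' else (s,S,(220,130))
        for x,y,a in L:
            a=p[2]+np.radians(a); r+=list(proj(f,[p[0]+.12*np.cos(a),p[1]+.12*np.sin(a),.107])-[o[0]+(x+.5)/6.6-.5,o[1]+(y+.5)/6.6-.5])
    return r
for c in ("t","s","ts"):
    q=least_squares(res,[.53,.01,-.11],args=(c,)); print(c,q.x.round(4),np.round(q.fun,2))
p=q.x
for a in (0,-20):
    A=p[2]+np.radians(a); X=[p[0]+.12*np.cos(A),p[1]+.12*np.sin(A),.179]; print(a,A,np.round(X,4))
E
```

```text
t [ 0.5288  0.0193 -0.1227] [ 0.09  0.06 -0.17 -0.12  0.06  0.03  0.02  0.03]
s [ 0.5274  0.018  -0.1183] [-0.01 -0.1   0.02  0.01 -0.01  0.08]
ts [ 0.5284  0.0191 -0.122 ] [ 0.13  0.23 -0.13  0.04  0.1   0.17  0.07  0.16  0.3  -0.26  0.21 -0.16
  0.13 -0.1 ]
0 -0.12202778775514025 [0.6475 0.0045 0.179 ]
-20 -0.4710936381540062 [ 0.6353 -0.0354  0.179 ]
```

>>> apply_moves:
  moves:
    - [[0.01,-0.04,0.02],[0,0,0]]
    - [[0.01,-0.04,0.02],[0,0,0]]
    - [[0.01,-0.04,0.02],[0,0,0]]
    - [[0.01,-0.04,0.02],[0,0,0]]
    - [[0.01,-0.04,0.02],[0,0,0]]
    - [[0.01,-0.04,0.02],[0,0,0]]
    - [[0.01,-0.04,0.02],[0,0,0]]
    - [[0.01,-0.04,0.02],[0,0,0]]
  jaw: -1

```text
time: 0.9
tool_pos: [0.3079, 0.1789, 0.392]
eef_rot: [[-0.91, 0.414, -0.0], [0.414, 0.91, -0.0], [0.0, -0.0, -1.0]]
ft_force: [1.8, 0.2, 0.2]
grip_width: -0.0
grip_force: 0.0
```

```bash
cat > s.py <<'E'
from cell import bot
import json,numpy as np
s=bot.sense();r={k:np.round(s[k],4).tolist() for k in("time","qpos","tool_pos","eef_rot","ft_force","grip_width")}
open("log.jsonl","a").write(json.dumps(r)+"\n");print(r)
E
python3 s.py
```

```text
{'time': 0.9, 'qpos': [0.1901, -0.0542, 1.3856, -0.0001, 1.8103, -0.9534], 'tool_pos': [0.3079, 0.1789, 0.392], 'eef_rot': [[-0.9101, 0.4145, -0.0001], [0.4145, 0.9101, -0.0001], [0.0001, -0.0001, -1.0]], 'ft_force': [1.8328, 0.1617, 0.2093], 'grip_width': -0.0}
```

>>> apply_moves:
  moves:
    - [[0,0,0],[0.14,0,0]]
    - [[0,0,0],[0.14,0,0]]
    - [[0,0,0],[0.14,0,0]]
    - [[0,0,0],[0,0,0]]

```text
time: 1.3
tool_pos: [0.3085, 0.1787, 0.3905]
eef_rot: [[-0.907, 0.421, 0.0], [0.384, 0.827, 0.41], [0.172, 0.372, -0.912]]
ft_force: [-0.4, -1.0, -0.5]
grip_width: -0.0002
grip_force: 0.0
```

```bash
python3 s.py
```

```text
{'time': 1.3, 'qpos': [-0.1469, -0.1294, 1.5169, 0.4292, 1.7975, -1.1948], 'tool_pos': [0.3085, 0.1787, 0.3905], 'eef_rot': [[-0.9072, 0.4206, 0.0005], [0.3838, 0.8275, 0.4098], [0.172, 0.372, -0.9122]], 'ft_force': [-0.4427, -1.0239, -0.4699], 'grip_width': -0.0002}
```

```bash
cat > kin.py <<'E'
import numpy as np, json
from scipy.spatial.transform import Rotation as Ro
from scipy.optimize import least_squares
def Rz(a): return Ro.from_euler('z',a).as_matrix()
def Ry(a): return Ro.from_euler('y',a).as_matrix()
LO=np.array([-3.11,-.89,.22,-1.42,.17,-2.88]);HI=np.array([3.11,2.33,2.48,4.56,2.85,2.88])
def frames(q):
    A=Rz(q[0]);B=A@Ry(q[1]);C=B@Ry(q[2]);D=C@Rz(q[3]);E=D@Ry(q[4]);F=E@Rz(q[5]);return A,B,C,D,E,F
def rows(q):
    A,B,C,D,E,F=frames(q); return np.c_[[0,0,1],A[:,1],B[:,2],C[:,2],D[:,1],E[:,2]]  # h,d1,l1,l2,d4,L
Cm=np.eye(3)
D=[json.loads(l) for l in open("log.jsonl")]
D=[dict(qpos=[.928,.381,1.297,0,1.464,-.215],tool_pos=[.228,.5,.231])]+D
M=np.vstack([rows(d["qpos"]) for d in D]); b=np.concatenate([d["tool_pos"] for d in D])
par,_,rk,sv=np.linalg.lstsq(M,b,rcond=1e-6)
def fk(q): return rows(q)@par, frames(q)[5]
E
python3 - <<'E'
from kin import *
print(par.round(4),rk,sv.round(3),np.abs(M@par-b).max())
for d in D[1:]: print((frames(d["qpos"])[5].T@np.array(d["eef_rot"])).round(3).tolist())
E
```

```text
[0.0972 0.1134 0.4676 0.3662 0.0037 0.2605] 6 [2.981 2.437 1.712 0.38  0.247 0.2  ] 0.0055730057431290225
[[-0.0, -1.0, -0.0], [1.0, -0.0, 0.0], [-0.0, -0.0, 1.0]]
[[-0.0, -1.0, 0.0], [1.0, -0.0, -0.0], [-0.0, 0.0, 1.0]]
```

```bash
cat >> kin.py <<'E'
Cm=np.array([[0,-1.,0],[1,0,0],[0,0,1]])
def pose(A,th):  # tool z: heading A, th below level; y level, left
    z=np.array([np.cos(A)*np.cos(th),np.sin(A)*np.cos(th),-np.sin(th)]);y=np.array([-np.sin(A),np.cos(A),0]);return np.c_[np.cross(y,z),y,z]
def ik(p,R,q0):
    def f(q):
        x,F=fk(q); return np.r_[(x-p)*5,Ro.from_matrix(R.T@F@Cm).as_rotvec()]
    s=least_squares(f,np.clip(q0,LO+1e-3,HI-1e-3),bounds=(LO,HI)); return s.x,np.abs(s.fun).max()
E
python3 - <<'E'
from kin import *
for th in (0,15,25,35,45):
  for fl in (0,np.pi):
   for A in (-.122,-.471):
    R=pose(A,np.radians(th)); R=R@np.diag([-1,-1,1]) if fl else R
    P=np.array([.5284+.135*np.cos(A),.0191+.135*np.sin(A),.185])
    best=min((ik(P,R,q0) for q0 in ([0,.3,2,3,.6,0],[0,.3,2,3,.6,2],[0,.3,2,3,.6,-2],[-.3,.3,1.8,0,.4,0],[-.3,.3,2,1.5,.4,0],[-.3,0,2.2,4,.5,-1],[-.3,0,2.2,2,.5,1])),key=lambda s:s[1])
    x,F=frames(best[0])[4],0
    W=P-R[:,2]*par[5]
    print(th,round(fl),A,best[0].round(2),round(best[1],4),"wrist",W.round(3))
E
```

```text
0 0 -0.122 [-0.19  0.49  2.17  3.07  1.09  1.61] 0.0 wrist [0.404 0.034 0.185]
0 0 -0.471 [-0.08  0.51  2.11  3.58  1.1   1.36] 0.0 wrist [0.417 0.076 0.185]
0 3 -0.122 [-0.19  0.49  2.17  3.07  1.09 -1.54] 0.0 wrist [0.404 0.034 0.185]
0 3 -0.471 [-0.08  0.51  2.11  3.58  1.1  -1.78] 0.0 wrist [0.417 0.076 0.185]
15 0 -0.122 [-0.19  0.36  2.09  3.03  0.62  1.64] 0.0 wrist [0.413 0.033 0.252]
15 0 -0.471 [-0.09  0.39  2.04  3.76  0.67  1.17] 0.0 wrist [0.424 0.072 0.252]
15 3 -0.122 [-0.19  0.36  2.09  3.03  0.62 -1.5 ] 0.0 wrist [0.413 0.033 0.252]
15 3 -0.471 [-0.09  0.39  2.04  3.76  0.67 -1.97] 0.0 wrist [0.424 0.072 0.252]
25 0 -0.122 [-0.19  0.31  2.    2.95  0.31  1.72] 0.0 wrist [0.428 0.031 0.295]
25 0 -0.471 [-0.11  0.34  1.95  4.08  0.41  0.84] 0.0 wrist [0.438 0.065 0.295]
25 3 -0.122 [-0.19  0.31  2.    2.95  0.31 -1.42] 0.0 wrist [0.428 0.031 0.295]
25 3 -0.471 [-0.11  0.34  1.95  4.08  0.41 -2.3 ] 0.0 wrist [0.438 0.065 0.295]
35 0 -0.122 [-0.23  0.29  1.93  1.93  0.17  2.72] 0.065 wrist [0.451 0.029 0.334]
35 0 -0.471 [-0.13  0.32  1.85 -1.4   0.28  0.03] 0.0 wrist [0.459 0.055 0.334]
35 3 -0.122 [-0.23  0.29  1.93  1.93  0.17 -0.42] 0.065 wrist [0.451 0.029 0.334]
35 3 -0.471 [-0.14  0.31  1.82 -1.13  0.28  2.88] 0.0422 wrist [0.459 0.055 0.334]
45 0 -0.122 [-0.19  0.31  1.75  0.17  0.3  -1.79] 0.0 wrist [0.48  0.025 0.369]
45 0 -0.471 [-0.16  0.32  1.73 -0.61  0.39 -0.78] 0.0 wrist [0.485 0.041 0.369]
45 3 -0.122 [-0.19  0.31  1.75  0.17  0.3   1.35] 0.0 wrist [0.48  0.025 0.369]
45 3 -0.471 [-0.16  0.32  1.73 -0.61  0.39  2.37] 0.0 wrist [0.485 0.041 0.369]
```

```bash
cat > plan.py <<'E'
from kin import *
A=-.122;th=np.radians(15);R=pose(A,th)@np.diag([-1,-1,1])
ring=np.array([.6475,.0045,.179]);P=ring-.05*R[:,2]
d=D[-1];q=np.array(d["qpos"])
g,e=ik(P,R,[-.19,.36,2.09,3.03,.62,-1.5]);print(g.round(2),e)
K=3;p0=np.array(d["tool_pos"]);R0=np.array(d["eef_rot"]);qc=q
print("fk err",fk(q)[0]-p0)
for k in range(1,K+1):
    x,F=fk(q+(g-q)*k/K);F=F@Cm
    if k==K:x,F=P,R
    rv=Ro.from_matrix(F@R0.T).as_rotvec();n=int(np.ceil(max(np.linalg.norm(rv)/.145,np.linalg.norm(x-p0)/.04)))
    print(n,"shift",((x-p0)/n).round(4),"turn",(rv/n).round(4),"->",x.round(3))
    for i in range(1,n+1):
        qn,e=ik(p0+(x-p0)*i/n,Ro.from_rotvec(rv*i/n).as_matrix()@R0,qc);
        print("  ",qn.round(2),round(e,4),np.abs(qn-qc).max().round(2));qc=qn
    p0,R0=x,F
E
python3 plan.py
```

```text
[-0.2   0.24  2.25  3.02  0.66 -1.49] 1.9860849076458464e-13
fk err [ 0.00494834 -0.00022612  0.00102449]
7 shift [0.0185 0.0165 0.0048] turn [ 0.1204 -0.0172 -0.0349] -> [0.438 0.294 0.424]
   [-0.18 -0.13  1.55  0.55  1.76 -1.19] 0.0 0.12
   [-0.2  -0.11  1.57  0.67  1.72 -1.18] 0.0 0.12
   [-0.21 -0.1   1.6   0.79  1.67 -1.18] 0.0 0.12
   [-0.22 -0.08  1.64  0.91  1.61 -1.19] 0.0 0.12
   [-0.21 -0.06  1.68  1.03  1.55 -1.22] 0.0 0.12
   [-0.19 -0.03  1.72  1.16  1.48 -1.25] 0.0 0.13
   [-0.16 -0.    1.76  1.29  1.42 -1.29] 0.0 0.14
7 shift [ 0.0219 -0.0142 -0.0023] turn [ 0.0951  0.0277 -0.0982] -> [0.591 0.195 0.408]
   [-0.2   0.    1.82  1.39  1.37 -1.3 ] 0.0 0.1
   [-0.22  0.01  1.87  1.5   1.32 -1.31] 0.0 0.11
   [-0.23  0.03  1.91  1.61  1.27 -1.32] 0.0 0.11
   [-0.24  0.05  1.95  1.74  1.22 -1.34] 0.0 0.12
   [-0.23  0.07  1.98  1.87  1.16 -1.35] 0.0 0.13
   [-0.21  0.09  2.    2.01  1.1  -1.37] 0.0 0.14
   [-0.18  0.12  2.    2.16  1.04 -1.39] 0.0 0.15
8 shift [ 0.001  -0.0231 -0.027 ] turn [ 0.065   0.0684 -0.0945] -> [0.6   0.01  0.192]
   [-0.19  0.12  2.08  2.26  1.   -1.42] 0.0 0.1
   [-0.19  0.12  2.14  2.36  0.96 -1.43] 0.0 0.11
   [-0.2   0.13  2.18  2.47  0.92 -1.45] 0.0 0.11
   [-0.2   0.15  2.22  2.58  0.87 -1.46] 0.0 0.11
   [-0.19  0.16  2.24  2.69  0.83 -1.47] 0.0 0.11
   [-0.19  0.19  2.25  2.8   0.78 -1.48] 0.0 0.11
   [-0.2   0.21  2.26  2.91  0.72 -1.49] 0.0 0.11
   [-0.2   0.24  2.25  3.02  0.66 -1.49] 0.0 0.11
```

>>> apply_moves:
  moves:
    - [[0.0185,0.0165,0.005],[0.12,-0.017,-0.035]]
    - [[0.0185,0.0165,0.005],[0.12,-0.017,-0.035]]
    - [[0.0185,0.0165,0.005],[0.12,-0.017,-0.035]]
    - [[0.0185,0.0165,0.005],[0.12,-0.017,-0.035]]
    - [[0.0185,0.0165,0.005],[0.12,-0.017,-0.035]]
    - [[0.0185,0.0165,0.005],[0.12,-0.017,-0.035]]
    - [[0.0185,0.0165,0.005],[0.12,-0.017,-0.035]]
    - [[0.022,-0.014,-0.002],[0.095,0.028,-0.098]]
    - [[0.022,-0.014,-0.002],[0.095,0.028,-0.098]]
    - [[0.022,-0.014,-0.002],[0.095,0.028,-0.098]]
    - [[0.022,-0.014,-0.002],[0.095,0.028,-0.098]]
    - [[0.022,-0.014,-0.002],[0.095,0.028,-0.098]]
    - [[0.022,-0.014,-0.002],[0.095,0.028,-0.098]]
    - [[0.022,-0.014,-0.002],[0.095,0.028,-0.098]]
    - [[0,0,0],[0,0,0]]

```text
time: 2.8
tool_pos: [0.5918, 0.2002, 0.4107]
eef_rot: [[-0.435, 0.423, 0.795], [0.405, -0.696, 0.592], [0.804, 0.579, 0.131]]
ft_force: [-0.3, 0.3, 0.1]
grip_width: 0.0005
grip_force: 0.0
```

```bash
python3 s.py; sed -i 's/K=3/K=1/; s/P=ring.*/P=ring-.05*R[:,2]+[0,0,.06]/' plan.py; python3 plan.py; python3 -c "
from kin import *
print(par,np.abs(M@par-b).max())"
```

```text
{'time': 2.8, 'qpos': [-0.1835, 0.2449, 1.8887, 2.1447, 1.0477, -1.3964], 'tool_pos': [0.5918, 0.2002, 0.4107], 'eef_rot': [[-0.4346, 0.4233, 0.7949], [0.4051, -0.6964, 0.5924], [0.8044, 0.5795, 0.1312]], 'ft_force': [-0.2948, 0.2624, 0.0898], 'grip_width': 0.0005}
[-0.24  0.17  2.14  2.9   0.49 -1.39] 1.841160578600749e-13
fk err [ 0.02966915 -0.0042093  -0.01833258]
8 shift [ 0.001  -0.0237 -0.0198] turn [ 0.0652  0.0678 -0.096 ] -> [0.6   0.01  0.252]
   [-0.2   0.15  2.    2.21  0.98 -1.36] 0.0 0.12
   [-0.21  0.14  2.06  2.3   0.92 -1.36] 0.0 0.09
   [-0.22  0.13  2.1   2.4   0.86 -1.36] 0.0 0.09
   [-0.22  0.13  2.13  2.49  0.8  -1.36] 0.0 0.09
   [-0.22  0.14  2.15  2.58  0.73 -1.36] 0.0 0.1
   [-0.23  0.15  2.15  2.68  0.65 -1.36] 0.0 0.1
   [-0.23  0.16  2.15  2.79  0.57 -1.37] 0.0 0.1
   [-0.24  0.17  2.14  2.9   0.49 -1.39] 0.0 0.11
[ 0.12740491  0.12074268  0.43685628  0.35561401 -0.00315872  0.2524346 ] 0.029669146015358305
```

```bash
sed -i 's/E\[:,2\]\]  #.*/E[:,2],C[:,0]]/' kin.py; python3 plan.py; python3 -c "
from kin import *
print(par,sv,np.abs(M@par-b).max())"
```

```text
[-0.22  0.31  2.06  2.95  0.54 -1.44] 9.7952201905116e-12
fk err [-9.21885126e-06 -1.29784504e-05  4.63238025e-05]
8 shift [ 0.001  -0.0237 -0.0198] turn [ 0.0652  0.0678 -0.096 ] -> [0.6   0.01  0.252]
   [-0.19  0.25  1.95  2.24  1.   -1.41] 0.0 0.1
   [-0.2   0.25  1.99  2.34  0.96 -1.42] 0.0 0.1
   [-0.21  0.26  2.03  2.44  0.9  -1.42] 0.0 0.1
   [-0.21  0.27  2.06  2.54  0.85 -1.42] 0.0 0.1
   [-0.21  0.28  2.07  2.64  0.78 -1.42] 0.0 0.1
   [-0.21  0.29  2.08  2.74  0.71 -1.42] 0.0 0.1
   [-0.22  0.3   2.07  2.84  0.63 -1.42] 0.0 0.1
   [-0.22  0.31  2.06  2.95  0.54 -1.44] 0.0 0.11
[1.31026664e-01 1.17380498e-01 5.35941713e-01 3.50775201e-01
 2.36221791e-05 2.57658488e-01 1.02746716e-01] [3.7549184  2.57445979 2.00695044 1.28041271 1.18035685 0.39376463
 0.23905022] 0.00019000364882118537
```

>>> apply_moves:
  moves:
    - [[0.001,-0.0237,-0.02],[0.065,0.068,-0.096]]
    - [[0.001,-0.0237,-0.02],[0.065,0.068,-0.096]]
    - [[0.001,-0.0237,-0.02],[0.065,0.068,-0.096]]
    - [[0.001,-0.0237,-0.02],[0.065,0.068,-0.096]]
    - [[0.001,-0.0237,-0.02],[0.065,0.068,-0.096]]
    - [[0.001,-0.0237,-0.02],[0.065,0.068,-0.096]]
    - [[0.001,-0.0237,-0.02],[0.065,0.068,-0.096]]
    - [[0.001,-0.0237,-0.02],[0.065,0.068,-0.096]]
    - [[0,0,0],[0,0,0]]

```text
time: 3.7
tool_pos: [0.6005, 0.0092, 0.2531]
eef_rot: [[0.257, -0.121, 0.959], [-0.025, -0.993, -0.119], [0.966, 0.007, -0.258]]
ft_force: [0.1, 0.3, 0.2]
grip_width: 0.0
grip_force: 0.0
```

```bash
python3 s.py; python3 - <<'E'
from kin import *
q=np.array(D[-1]["qpos"]);p=np.array(D[-1]["tool_pos"]);Rc=np.array(D[-1]["eef_rot"])
th=np.radians(15);piv=np.array([.5284,.0191,0])
for A,r,z,n in((-.122,.072,.192,"pre"),(-.122,.138,.174,"in"),(-.122,.138,.198,"up"),(-.3,.138,.2,"mid"),(-.471,.138,.2,"end"),(-.471,.06,.19,"out")):
    R=pose(A,th)@np.diag([-1,-1,1]);P=piv+[r*np.cos(A),r*np.sin(A),z]
    q,e=ik(P,R,q);print(n,P.round(4),q.round(2),round(e,4),"shift",(P-p).round(4),"turn",Ro.from_matrix(R@Rc.T).as_rotvec().round(4));p,Rc=P,R
E
```

```text
{'time': 3.7, 'qpos': [-0.2244, 0.3084, 2.0552, 2.9503, 0.5382, -1.4395], 'tool_pos': [0.6005, 0.0092, 0.2531], 'eef_rot': [[0.2574, -0.1211, 0.9587], [-0.0246, -0.9926, -0.1188], [0.966, 0.007, -0.2585]], 'ft_force': [0.0692, 0.2519, 0.2091], 'grip_width': 0.0}
pre [0.5999 0.0103 0.192 ] [-0.22  0.46  2.13  3.    0.76 -1.49] 0.0 shift [-0.0006  0.0011 -0.0611] turn [ 0.007  -0.0005 -0.0006]
in [0.6654 0.0023 0.174 ] [-0.21  0.56  1.97  3.01  0.69 -1.49] 0.0 shift [ 0.0655 -0.008  -0.018 ] turn [0. 0. 0.]
up [0.6654 0.0023 0.198 ] [-0.21  0.5   1.95  3.    0.62 -1.48] 0.0 shift [0.    0.    0.024] turn [0. 0. 0.]
mid [ 0.6602 -0.0217  0.2   ] [-0.16  0.5   1.93  3.38  0.61 -1.73] 0.0 shift [-0.0051 -0.024   0.002 ] turn [ 0.     0.    -0.178]
end [ 0.6514 -0.0435  0.2   ] [-0.11  0.51  1.9   3.73  0.66 -1.96] 0.0 shift [-0.0089 -0.0218  0.    ] turn [-0.    -0.    -0.171]
out [ 0.5819 -0.0081  0.19  ] [-0.04  0.48  2.08  3.75  0.8  -1.9 ] 0.0 shift [-0.0695  0.0354 -0.01  ] turn [0. 0. 0.]
```

>>> apply_moves:
  moves:
    - [[0,0,-0.015],[0.007,0,0]]
    - [[0,0,-0.015],[0,0,0]]
    - [[0,0,-0.015],[0,0,0]]
    - [[0,0.001,-0.015],[0,0,0]]
    - [[0,0,0],[0,0,0]]

```text
time: 4.2
tool_pos: [0.5998, 0.0111, 0.1919]
eef_rot: [[0.259, -0.118, 0.959], [-0.031, -0.993, -0.114], [0.965, 0.0, -0.26]]
ft_force: [-0.2, -0.4, 0.1]
grip_width: -0.0
grip_force: 0.0
```

```bash
python3 s.py; cat > pic.py <<'E'
import sys;from h import *;from cell import vision
o=[]
for n,(r,c) in dict(side=(120,220),top=(130,160)).items():
    f=vision.grab_frame(n); np.savez(f"{n}_{sys.argv[1]}.npz",**f); o.append(cv2.resize(f["pixels"][r:r+100,c:c+100,::-1],(400,400),interpolation=cv2.INTER_CUBIC))
cv2.imwrite(f"pics/{sys.argv[1]}.png",np.hstack(o))
E
python3 pic.py pre
```

```text
{'time': 4.2, 'qpos': [-0.2226, 0.4597, 2.1277, 2.9953, 0.7571, -1.4914], 'tool_pos': [0.5998, 0.0111, 0.1919], 'eef_rot': [[0.2587, -0.1184, 0.9587], [-0.0307, -0.993, -0.1143], [0.9655, 0.0001, -0.2605]], 'ft_force': [-0.1515, -0.4076, 0.0769], 'grip_width': -0.0}
```

View pics/pre.png

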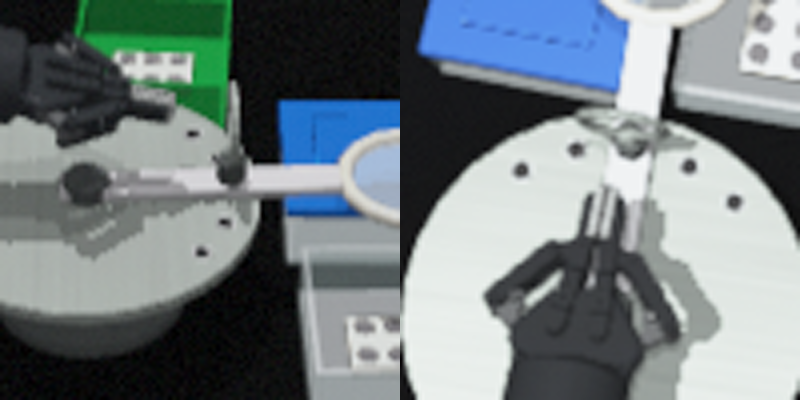

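The left half (side view) shows the shut fingers level with the ring, with the tip at (165,103). The right half (top view) shows the tip at (603,195), in line with the ring at (635,130). Going in.

>>> apply_moves:
  moves:
    - [[0.006,-0.0008,-0.0016],[0,0,0]]
    - [[0.006,-0.0008,-0.0016],[0,0,0]]
    - [[0.006,-0.0008,-0.0016],[0,0,0]]
    - [[0.006,-0.0008,-0.0016],[0,0,0]]
    - [[0.006,-0.0008,-0.0016],[0,0,0]]
    - [[0.006,-0.0008,-0.0016],[0,0,0]]
    - [[0.006,-0.0008,-0.0016],[0,0,0]]
    - [[0.006,-0.0008,-0.0016],[0,0,0]]
    - [[0.006,-0.0008,-0.0016],[0,0,0]]

```text
time: 5.2
tool_pos: [0.6542, 0.0021, 0.1777]
eef_rot: [[0.259, -0.124, 0.958], [-0.034, -0.992, -0.12], [0.965, -0.002, -0.261]]
ft_force: [0.5, 0.0, -0.1]
grip_width: -0.0001
grip_force: 0.0
```

>>> apply_moves:
  moves:
    - [[0.006,-0.0008,-0.0016],[0,0,0]]
    - [[0.006,-0.0008,-0.0016],[0,0,0]]
    - [[0,0,0],[0,0,0]]

```text
time: 5.5
tool_pos: [0.6663, 0.0004, 0.1746]
eef_rot: [[0.259, -0.125, 0.958], [-0.034, -0.992, -0.12], [0.965, -0.002, -0.261]]
ft_force: [0.4, 0.2, -0.8]
grip_width: -0.0001
grip_force: 0.0
```

```bash
python3 pic.py in
```

```text
(no output)
```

View pics/in.png

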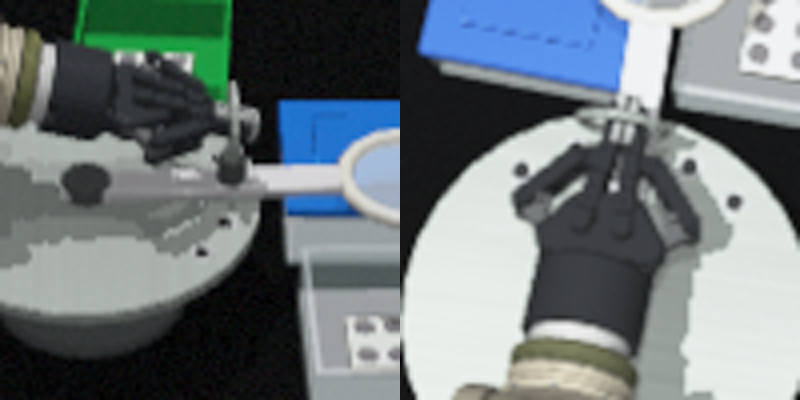

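The fingertip is through the ring: the tip shows beyond it at (250,120) in the side half, with no contact force. Lifting slowly to find contact.

>>> apply_moves:
  moves:
    - [[0,0.001,0.002],[0,0,0]]
    - [[0,0.001,0.002],[0,0,0]]
    - [[0,0,0.002],[0,0,0]]
    - [[0,0,0],[0,0,0]]

```text
time: 6.0
tool_pos: [0.6657, 0.0026, 0.1813]
eef_rot: [[0.258, -0.124, 0.958], [-0.034, -0.992, -0.12], [0.965, -0.001, -0.261]]
ft_force: [-0.2, 0.0, 0.1]
grip_width: 0.0002
grip_force: 0.0
```

>>> apply_moves:
  moves:
    - [[0,0,0.002],[0,0,0]]
    - [[0,0,0],[0,0,0]]

```text
time: 6.2
tool_pos: [0.6657, 0.0025, 0.183]
eef_rot: [[0.259, -0.125, 0.958], [-0.034, -0.992, -0.12], [0.965, -0.002, -0.261]]
ft_force: [0.0, -0.3, 0.9]
grip_width: -0.0
grip_force: 0.0
```

>>> apply_moves:
  moves:
    - [[0,0,0.002],[0,0,0]]
    - [[0,0,0],[0,0,0]]

```text
time: 6.4
tool_pos: [0.6657, 0.0025, 0.185]
eef_rot: [[0.259, -0.124, 0.958], [-0.034, -0.992, -0.12], [0.965, -0.001, -0.261]]
ft_force: [-0.2, 1.2, 0.5]
grip_width: -0.0005
grip_force: 0.0
```

>>> apply_moves:
  moves:
    - [[0,0,0.002],[0,0,0]]
    - [[0,0,0],[0,0,0]]

```text
time: 6.6
tool_pos: [0.6656, 0.0025, 0.1866]
eef_rot: [[0.26, -0.125, 0.958], [-0.034, -0.992, -0.12], [0.965, -0.002, -0.262]]
ft_force: [-0.5, -0.6, -1.0]
grip_width: 0.0
grip_force: 0.5
```

>>> apply_moves:
  moves:
    - [[0,0,0.002],[0,0,0]]
    - [[0,0,0],[0,0,0]]

```text
time: 6.8
tool_pos: [0.6654, 0.0026, 0.188]
eef_rot: [[0.261, -0.125, 0.957], [-0.034, -0.992, -0.12], [0.965, -0.002, -0.263]]
ft_force: [0.7, 0.6, -4.7]
grip_width: 0.0
grip_force: 2.2
```

>>> apply_moves:
  moves:
    - [[0,0,0.002],[0,0,0]]
    - [[0,0,0],[0,0,0]]

```text
time: 7.0
tool_pos: [0.6655, 0.0025, 0.1904]
eef_rot: [[0.26, -0.125, 0.958], [-0.034, -0.992, -0.12], [0.965, -0.002, -0.262]]
ft_force: [-0.1, -0.6, -6.1]
grip_width: -0.0005
grip_force: 2.5
```

>>> apply_moves:
  moves:
    - [[0,0,0.002],[0,0,0]]
    - [[0,0,0],[0,0,0]]

```text
time: 7.2
tool_pos: [0.6655, 0.0026, 0.1927]
eef_rot: [[0.259, -0.124, 0.958], [-0.034, -0.992, -0.12], [0.965, -0.002, -0.262]]
ft_force: [0.4, 0.6, -5.5]
grip_width: 0.0004
grip_force: 2.6
```

>>> apply_moves:
  moves:
    - [[0,0,0.002],[0,0,0]]
    - [[0,0,0],[0,0,0]]

```text
time: 7.4
tool_pos: [0.6656, 0.0025, 0.1948]
eef_rot: [[0.259, -0.125, 0.958], [-0.034, -0.992, -0.12], [0.965, -0.002, -0.261]]
ft_force: [-0.3, -0.2, -5.8]
grip_width: -0.0005
grip_force: 2.8
```

Contact came at z ≈ 0.188, with about 5 N on the ring. Raising to about 18 mm of pin travel.

>>> apply_moves:
  moves:
    - [[0,0,0.002],[0,0,0]]
    - [[0,0,0.002],[0,0,0]]
    - [[0,0,0.002],[0,0,0]]
    - [[0,0,0.002],[0,0,0]]
    - [[0,0,0.0025],[0,0,0]]
    - [[0,0,0],[0,0,0]]

```text
time: 8.0
tool_pos: [0.6656, 0.0025, 0.2055]
eef_rot: [[0.259, -0.125, 0.958], [-0.034, -0.992, -0.12], [0.965, -0.002, -0.261]]
ft_force: [0.1, -0.5, -7.6]
grip_width: 0.0003
grip_force: 3.5
```

```bash
python3 - <<'E'
from kin import *
from cell import bot
s=bot.sense();p=s["tool_pos"];print(p,s["ft_force"].round(1))
piv=np.array([.5284,.0191,0]);v=p-piv;n=9
print(np.arctan2(v[1],v[0]),np.hypot(*v[:2]))
prev=p
for i in range(1,n+1):
    x=piv+Rz(-.349*i/n)@v; print((x-prev).round(4)[:2].tolist(),end=" ");prev=x
E
```

```text
[0.66559684 0.00253098 0.2054905 ] [ 0.1 -0.5 -7.6]
-0.12018616746247868 0.1381937202365591
[-0.0007, -0.0053] [-0.001, -0.0053] [-0.0012, -0.0052] [-0.0014, -0.0052] [-0.0016, -0.0051] [-0.0018, -0.0051] [-0.0019, -0.005] [-0.0021, -0.0049] [-0.0023, -0.0048]
```

>>> apply_moves:
  moves:
    - [[0,0,0.0015],[0,0,0]]
    - [[-0.0003,-0.0026,0],[0,0,-0.0194]]
    - [[-0.0004,-0.0027,0],[0,0,-0.0194]]
    - [[-0.0005,-0.0026,0],[0,0,-0.0194]]
    - [[-0.0005,-0.0027,0],[0,0,-0.0194]]
    - [[-0.0006,-0.0026,0],[0,0,-0.0194]]
    - [[-0.0006,-0.0026,0],[0,0,-0.0194]]
    - [[-0.0007,-0.0026,0],[0,0,-0.0194]]
    - [[-0.0007,-0.0026,0],[0,0,-0.0194]]
    - [[0,0,0],[0,0,0]]

```text
time: 9.0
tool_pos: [0.6613, -0.0184, 0.2066]
eef_rot: [[0.251, -0.277, 0.928], [-0.074, -0.961, -0.267], [0.965, -0.002, -0.261]]
ft_force: [0.4, -0.9, -7.1]
grip_width: -0.0001
grip_force: 3.7
```

```bash
python3 pic.py mid
```

```text
(no output)
```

View pics/mid.png

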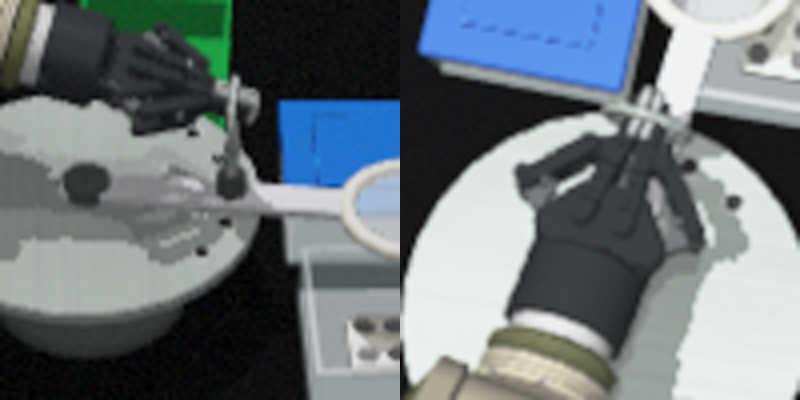

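The arm is swinging with the finger and the ring sits on the fingertip: ring at (230,110) in the side half, magnifier moving right. Continuing to just short of the hole.

>>> apply_moves:
  moves:
    - [[-0.0008,-0.0026,0],[0,0,-0.0194]]
    - [[-0.0008,-0.0025,0],[0,0,-0.0194]]
    - [[-0.0009,-0.0026,0],[0,0,-0.0194]]
    - [[-0.0009,-0.0025,0],[0,0,-0.0194]]
    - [[-0.001,-0.0025,0],[0,0,-0.0194]]
    - [[-0.001,-0.0025,0],[0,0,-0.0194]]
    - [[-0.001,-0.0025,0],[0,0,-0.0194]]
    - [[-0.0011,-0.0024,0],[0,0,-0.0194]]
    - [[0,0,0],[0,0,0]]

```text
time: 10.0
tool_pos: [0.6539, -0.0386, 0.2067]
eef_rot: [[0.236, -0.422, 0.875], [-0.112, -0.907, -0.407], [0.965, -0.002, -0.261]]
ft_force: [-1.1, -0.4, -7.0]
grip_width: -0.0001
grip_force: 3.7
```

```bash
cat > ang.py <<'E'
import sys;from h import *;from cell import vision
# arm angle from template of the white magnifier frame: outer ring ellipse by projecting the model and matching
from scipy.optimize import minimize_scalar
piv=np.array([.5284,.0191])
def score(a,f,g):
    c=piv+.27*np.array([np.cos(a),np.sin(a)]);t=np.linspace(0,2*np.pi,240)
    q=np.array([proj(f,[c[0]+.0585*np.cos(x),c[1]+.0585*np.sin(x),.122]) for x in t],np.float32)
    m=cv2.remap(g,q[:,:1],q[:,1:],cv2.INTER_LINEAR).ravel(); return np.minimum(m,215).mean()
def angle(f):
    g=cv2.GaussianBlur(f["pixels"].min(2).astype(np.float32),(0,0),.8)
    A=np.arange(-.65,.05,.002);s=np.array([score(a,f,g) for a in A]);k=s.argmax();w=slice(max(k-6,0),k+7);c=np.polyfit(A[w],s[w],2);return -c[1]/2/c[0],s[k]
if __name__=="__main__":
    fs=[np.load(x) for x in sys.argv[1:]] or [vision.grab_frame(n) for n in("top","side")]
    print([np.round(angle(f),4).tolist() for f in fs])
E
python3 ang.py top0.npz side0.npz; python3 ang.py top_mid.npz side_mid.npz; python3 ang.py; python3 -c "
from cell import bot;import numpy as np
s=bot.sense();v=s['tool_pos']-[.5284,.0191,0];print(s['tool_pos'],np.arctan2(v[1],v[0]),np.hypot(*v[:2]))"
```

```text
[[-0.1181, 202.4318], [-0.1431, 173.7432]]
[[-0.2739, 207.3487], [-0.299, 177.8022]]
[[-0.4309, 209.3055], [-0.4553, 180.5947]]
[ 0.65387071 -0.03864001  0.20669082] -0.43129319408142647 0.13811882107096982
```

Both cameras give -0.312 rad swung, so about -0.036 rad remains. Finishing the swing, then lowering the pin.

>>> apply_moves:
  moves:
    - [[-0.0011,-0.0023,0],[0,0,-0.018]]
    - [[-0.0011,-0.0022,0],[0,0,-0.018]]
    - [[0,0,0],[0,0,0]]
    - [[0,0,-0.002],[0,0,0]]
    - [[0,0,-0.002],[0,0,0]]
    - [[0,0,-0.002],[0,0,0]]
    - [[0,0,0],[0,0,0]]

```text
time: 10.8
tool_pos: [0.6517, -0.0431, 0.2004]
eef_rot: [[0.232, -0.454, 0.86], [-0.12, -0.891, -0.438], [0.965, -0.001, -0.261]]
ft_force: [0.0, -1.0, -7.1]
grip_width: -0.0
grip_force: 3.3
```

>>> apply_moves:
  moves:
    - [[0,0,-0.002],[0,0,0]]
    - [[0,0,-0.002],[0,0,0]]
    - [[0,0,0],[0,0,0]]

```text
time: 11.1
tool_pos: [0.6517, -0.0431, 0.1965]
eef_rot: [[0.232, -0.454, 0.86], [-0.12, -0.891, -0.438], [0.965, -0.001, -0.261]]
ft_force: [-0.2, 0.0, -7.1]
grip_width: -0.0003
grip_force: 3.0
```

>>> apply_moves:
  moves:
    - [[0,0,-0.002],[0,0,0]]
    - [[0,0,-0.002],[0,0,0]]
    - [[0,0,0],[0,0,0]]

```text
time: 11.4
tool_pos: [0.6517, -0.0431, 0.1925]
eef_rot: [[0.232, -0.454, 0.86], [-0.12, -0.891, -0.438], [0.965, -0.001, -0.261]]
ft_force: [-0.9, -1.1, -6.1]
grip_width: 0.0001
grip_force: 2.8
```

The finger is still loaded at z = 0.1925, below the on-disc height of 0.200, so the pin is entering the hole. Lowering further.

>>> apply_moves:
  moves:
    - [[0,0,-0.002],[0,0,0]]
    - [[0,0,-0.002],[0,0,0]]
    - [[0,0,0],[0,0,0]]

```text
time: 11.7
tool_pos: [0.6517, -0.0431, 0.1885]
eef_rot: [[0.232, -0.454, 0.86], [-0.12, -0.891, -0.438], [0.965, -0.001, -0.261]]
ft_force: [-0.2, -0.4, -5.4]
grip_width: 0.0002
grip_force: 2.5
```

>>> apply_moves:
  moves:
    - [[0,0,-0.002],[0,0,0]]
    - [[0,0,-0.002],[0,0,0]]
    - [[0,0,-0.002],[0,0,0]]
    - [[0,0,-0.002],[0,0,0]]
    - [[0,0,-0.002],[0,0,0]]
    - [[0,0,0],[0,0,0]]

```text
time: 12.3
tool_pos: [0.6517, -0.0431, 0.1786]
eef_rot: [[0.232, -0.454, 0.86], [-0.12, -0.891, -0.438], [0.965, -0.001, -0.261]]
ft_force: [-0.4, 0.8, 0.2]
grip_width: -0.0002
grip_force: 0.0
```

```bash
python3 ang.py; python3 pic.py down
```

```text
[[-0.4663, 209.5343], [-0.4912, 182.2003]]
```

View pics/down.png

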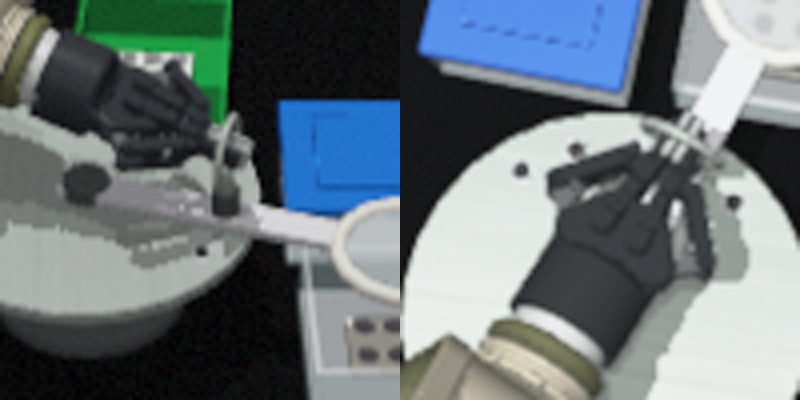

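The pin is home: the load went off at z = 0.188, and the swing is -0.348 rad by both cameras. In the side half the finger is free inside the ring at (235,145). Backing straight out, then up.

>>> apply_moves:
  moves:
    - [[0,0,-0.003],[0,0,0]]
    - [[-0.0086,0.0044,0.0026],[0,0,0]]
    - [[-0.0086,0.0044,0.0026],[0,0,0]]
    - [[-0.0086,0.0044,0.0026],[0,0,0]]
    - [[-0.0086,0.0044,0.0026],[0,0,0]]
    - [[-0.0086,0.0044,0.0026],[0,0,0]]
    - [[-0.0086,0.0044,0.0026],[0,0,0]]
    - [[0,0,0],[0,0,0]]

```text
time: 13.3
tool_pos: [0.5991, -0.016, 0.1916]
eef_rot: [[0.232, -0.453, 0.861], [-0.12, -0.891, -0.437], [0.965, -0.001, -0.261]]
ft_force: [0.1, -0.9, -0.9]
grip_width: 0.0004
grip_force: 0.0
```

>>> apply_moves:
  moves:
    - [[0,0,0.015],[0,0,0]]
    - [[0,0,0.015],[0,0,0]]
    - [[0,0,0.015],[0,0,0]]
    - [[0,0,0.015],[0,0,0]]
    - [[0,0,0.015],[0,0,0]]
    - [[0,0,0.015],[0,0,0]]
    - [[0,0,0],[0,0,0]]
    - [[0,0,0],[0,0,0]]

```text
time: 14.1
tool_pos: [0.6, -0.0167, 0.281]
eef_rot: [[0.232, -0.454, 0.86], [-0.12, -0.891, -0.438], [0.965, -0.002, -0.261]]
ft_force: [0.2, -0.1, 0.3]
grip_width: -0.0002
grip_force: 0.0
```

```bash
python3 ang.py; python3 pic.py out
```

```text
[[-0.4664, 209.8862], [-0.4912, 183.7953]]
```

View pics/out.png

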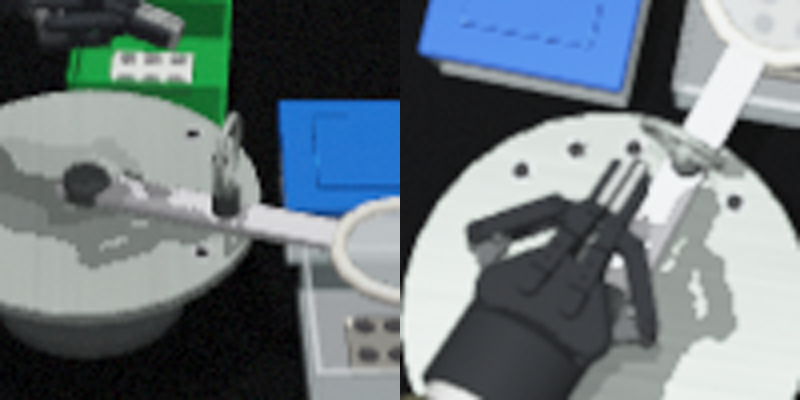

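The finger is clear and the middle hole is now visible at (634,148). The ring is low over the next hole, and the swing is unchanged at -0.348 rad.

```bash
python3 -c "
from cell import job; print(job.close_job())"
```

```text
the job is handed in; nothing more can be done
None
```

The job is handed in: I lifted the pin with a fingertip hooked through the ring and swung the arm one hole (-0.348 rad) to the side of the tray without a lid. The pin dropped home as judged by the load coming off the finger, and the robot is clear, having gripped nothing and with no sign of touching the trays or glassware.

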